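# Open the push-to-open supply cupboard

## Task

Open the left-hand door of the little supply cupboard so that the ink inside can be reached. First slide the candle cup along the table until it stands clear of that door's whole swing, upright and without lifting it; then press the door in near its free edge so that the touch catch lets go and it springs ajar, and with the fingers behind it push it wide open, square to the cupboard. The door must not knock the cup, the right-hand door stays shut, and the tin, the hand stamp and the glue stick stay where they are.

Things in the scene. Friction and masses are not known exactly. Their poses are not given: they have to be found in the camera images.
- cabinet: Small light-wood cupboard, 300 mm wide, 125 deep, 100 high, fixed on the table, two plain grey doors without handles side by side on its front. Origin: on the table below the middle of the front, in the plane of the closed doors' inner faces; x points into the cupboard, y to the left seen from in front, z up. The carcass begins at x = 5.5 mm; its top is at z = 100 mm.
- hinge_left (a point): The vertical hinge axis of the left door, at table height: 148 mm to the left of the cabinet's origin, in the plane of the closed door's inner face. Axes as the cabinet's.
- edge_left (a point): Point to press on the left door's outer face near its free edge: 125 mm from the hinge axis, 65 mm above the table; moves with the door. The door is 146 mm wide, 12 thick, from 6 to 96 mm above the table; its free edge is at the cupboard's middle, 4 mm from the right door's. x points through the door, into the cupboard when shut.
- door_left (a joint): Left door's angle, rad: 0 shut and caught, positive opening to the front (clockwise from above), stop at 1.65. Pressed in 3 to 4 mm at the free edge (-0.025 rad, 3 to 6 N; stop at -0.035) the catch lets go; as the finger withdraws, a damped spring swings it ajar to about 0.5 rad (edge 70 mm out) within a second. Then light hinge friction (0.4 N at the edge) holds it where left.
- door_right (a joint): Right door's angle in rad, the mirror image of the left: 0 closed and caught, positive opening. The same touch catch. To be left shut.
- candle_cup: Grey round concrete cup with a candle, 88 mm diameter, 88 mm high, 0.3 to 0.6 kg, loose, standing in front of the left door in the way of its swing. Origin: centre of its underside; z up.
- tin_pink: Emptied pink food tin used as a pot, 76 mm diameter, 74 mm high, loose; a bystander. Origin: centre of its underside.
- stamp: Wooden hand stamp with a turned knob, foot 30 x 46 mm, 64 mm high, loose; a bystander. Origin: centre of its underside.
- glue_stick: Glue stick standing upright, 26 mm diameter, 95 mm high, loose; a bystander. Origin: centre of its underside.
- back_left (a point): Point on the left door's inner face, 108 mm from the hinge axis, 65 mm above the table, where fingers behind it can push; moves with the door. Below it are the catch tongue (24 mm long, 128 mm from the hinge, 15 to 36 mm above the table) and the spring plunger (50 mm from the hinge, 28 mm high): keep fingers over 40 mm above the table. x points inward from the face.
Things that resemble listed ones, but are neither listed nor needed, are in the scene too. What is shaped like the candle_cup but red is not meant.

How it is judged:
By the outcome, as a careful person would: the job done as asked, in the order asked, and still so for the second after the job is handed in, with the robot touching nothing.
It also fails if it takes over 66 s, if anything falls off the work surface, if the arm or the gripper's body presses on something with over 40 N, if the wrist force passes 120 N, or if a joint passes its speed limit or range.

## Robot

A 6-joint arm with a two-finger parallel gripper is mounted at the origin on the work surface; the furniture and walls round the work are solid. World frame = base frame: x ahead of the robot, y to its left, z up, the work surface at z = 0. Lengths are in m, angles in rad, forces in N, time in s.
With the tool pointing down it reaches from about 0.225 to 0.875 m from the base axis. Payload 3.4 kg.
Tool frame: the origin (TCP) lies at the very end of the fingers, on their centre line; the grasp point (between the pads) lies 19 mm behind it (ctrl.hold_point_z is the distance from the TCP to the grasp point, in m); z points along the fingers, y is the line along which they close (so a half turn about z gives the same grasp; the last joint's range is limited). The gripper opens to 85 mm and grips with 20 to 120 N. Pads are 22 mm wide; open, the fingers measure 114 mm over their backs; the gripper's body (76 mm by 85 mm) begins 54 mm behind the grasp point. The pads swing forward as they close: fully open they stand 13 mm farther back than shut.
Start: joints at [1.114, 0.276, 1.505, -0, 1.361, -0.121], TCP at [0.189, 0.543, 0.21] pointing down, gripper open.
Joint ranges: [-2.89, 2.89], [-0.75, 2.08], [0.22, 2.7], [-1.18, 4.32], [0.11, 2.71], [-2.7, 2.7]. Speed limits (rad/s): [2.57, 2.57, 3.14, 3.14, 3.14, 3.14].

## Interface

Orientations are given as a rotation vector (axis times angle).
In Python, from bench import telemetry, eyes, workorder, ctrl gives the robot as it stands.
- The arm moves only by the tool servo_tool, never from a script. Its argument "commands" is a list of rows, each a list of 3 entries, a list of its own where there are three numbers: the shift along the world's x, y, z in mm, then the turn, a rotation vector about the world's x, y, z in degrees, then the finger opening in mm, from 0 to 85.4. In form: [[[tx, ty, tz], [rx, ry, rz], gripper], ...]. A call has 1 to 12 rows; each row shifts and turns the commanded pose from where the row before left it; what a row does not reach is not made up. A row lasts 1/8 s, in which the tool goes at most 62.5 mm and 10.7 degrees, less where a joint would pass 70% of its speed; a pose out of reach is approached as far as the arm can. A call with a gripper value outside its range is refused whole. The fingers move at their own pace and stop on an object; the grip force is fixed at half the most. Time passes only in rows, so rows that do not move let the fingers close. It gives the time, the measured TCP pose, the force, the opening and the grip force at its end, in the units of the state.
- telemetry.sense(): the state, without advancing time (a new reading comes with each control period).
- eyes.snapshot(name): name is "side" or "top" or "wrist"; returns a dict with "color" (480x640x3 uint8, red, green, blue), "range_z" (480x640 float32, m along the optical axis (not along the pixel's ray), 0 where there is no reading), "mtx" (3x3 intrinsics, pixels), "dist_coeffs" ([k1, k2, p1, p2, k3] as OpenCV has them; the pictures are not rectified), "R" (3x3) and "t" (3): a world point X has camera coordinates R X + t; the wrist camera has in their place "mount" (4x4, takes a point from camera to tool coordinates, whose origin is the TCP and whose axes are the flange's). Camera axes: x right, y down, z forward; pixel columns grow to the right and rows downward; lengths in m; the calibration is good to about 2 mm. A picture is of the moment at which its call begins: read the wrist's pose just before it.
- workorder.hand_in(): hands the job in; it is judged then, once.
The state is a dict: "time_s": time; "joints": joint angles; "joint_velocities": joint speeds; "effort": joint torques, N m; "eef_pos": TCP position; "tool_rot": TCP orientation; "contact_force": force on the tool from outside, world axes, zero at the start; "ft_torque": the same for the moment, N m; "opening": finger opening in m; "grip_force": force on a finger pad.
Only numpy, scipy, OpenCV 4.12 (cv2) and the standard library are available. Lean on these libraries where they do the work, as an engineer would, in place of code of your own. Each camera call takes 0.05 s, during which the arm holds its last target. There are 200 camera calls.

## Working session

There is one attempt and no reset: what is moved stays moved. The work goes in short steps, Python scripts to look and compute and a tool call to move; the robot and the scene stay as the last step left them, time stands still between calls to the robot, and variables do not carry over. Pictures are saved under pics/ and viewed, at most 10 in all, crops included, and the job is handed in when it is done.

Besides the shell and the picture viewer there is one more tool, called after "Call:" as name([rows], argument=value, ...), one row to a line, values as JSON. servo_tool: Moves the arm, as the interface text tells. Its arguments: {"type":"object","properties":{"commands":{"type":"array"}},"required":["commands"]}

```bash
ls; mkdir -p pics; cat > h.py <<'E'
import numpy as np, cv2
from bench import telemetry, eyes, workorder, ctrl
def save(im,n): cv2.imwrite('pics/'+n,im[:,:,::-1])
def cloud(s):
    """world points (H,W,3) from range image of a fixed camera"""
    h,w=s['range_z'].shape
    u,v=np.meshgrid(np.arange(w,dtype=np.float32),np.arange(h,dtype=np.float32))
    p=cv2.undistortPoints(np.stack([u,v],-1).reshape(-1,1,2),np.array(s['mtx'],float),np.array(s['dist_coeffs'],float)).reshape(h,w,2)
    z=s['range_z'][...,None]
    c=np.concatenate([p*z,z],-1)
    return (c-np.array(s['t']))@np.array(s['R'])
E
python3 - <<'E'
from h import *
print(telemetry.sense())
t=eyes.snapshot('top');s=eyes.snapshot('side')
save(t['color'],'top0.png');save(s['color'],'side0.png')
np.save('top0.npy',cloud(t));np.save('side0.npy',cloud(s))
for c in (t,s): print(-np.array(c['R']).T@np.array(c['t']))
E
```

```text
pics
{'time_s': 0.0, 'joints': array([ 1.11398120e+00,  2.76625641e-01,  1.50612015e+00,  8.94654598e-06,
        1.36070426e+00, -1.20980753e-01]), 'joint_velocities': array([-0.00121166,  0.00038686, -0.00077658, -0.00049489,  0.00079762,
        0.00036381]), 'effort': array([ 1.41999983e-03, -4.16780019e+01, -2.45799834e+01,  2.44985158e-04,
        1.11838154e-02, -2.05148922e-05]), 'eef_pos': array([0.18923788, 0.54237468, 0.20892745]), 'tool_rot': array([-5.24964707e-01, -3.09687446e+00,  2.79228797e-03]), 'contact_force': array([ 0.22398123, -0.11191407,  0.4287804 ]), 'ft_torque': array([-0.03872074,  0.06328184, -0.01713721]), 'grip_force': 0.0, 'opening': 0.0853481080289516}
[ 0.40212539 -0.0456505   1.19218824]
[ 0.10692822 -0.73571088  0.61585441]
```

View pics/top0.png

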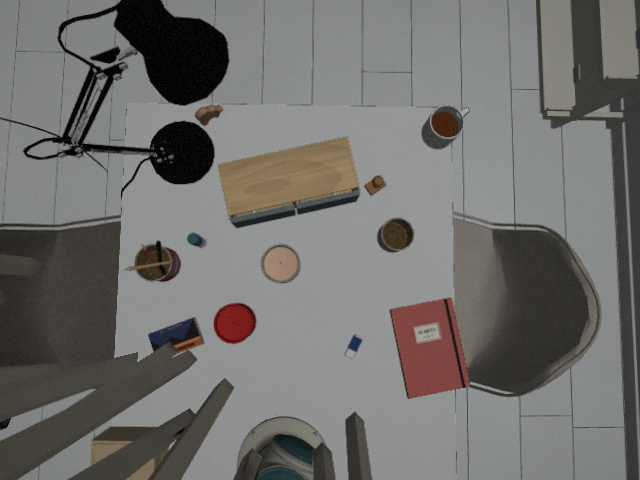

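View pics/side0.png

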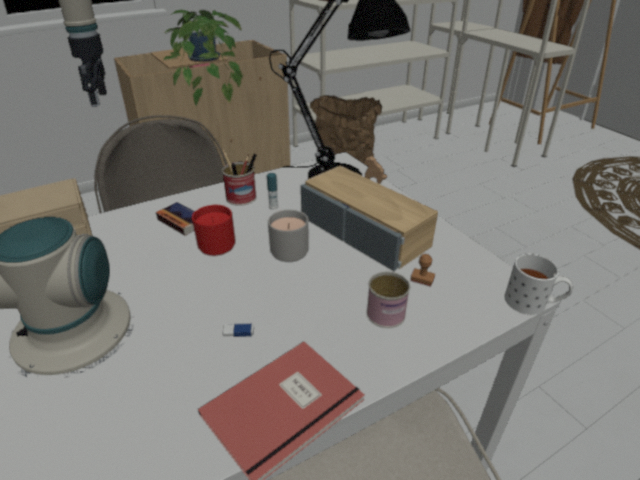

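The top view shows the cupboard (roof centre about 290,178, front facing the robot), a grey cup at (281,263), a red cup at (235,322), the pink tin at (396,234), the stamp at (375,185), and the glue stick at (195,239). The side view shows the grey cup at (289,236) in front of the left door.

Candidates for the candle cup are the grey cup (281,263), red cup (235,322), pink tin (396,234), mug (446,123) and pen pot (157,262). I choose the grey one and will check it in a crop.

```bash
python3 - <<'E'
from h import *
P=np.load('top0.npy');S=np.load('side0.npy')
def fitc(p):
    A=np.c_[2*p[:,:2],np.ones(len(p))];x=np.linalg.lstsq(A,(p[:,:2]**2).sum(1),rcond=None)[0]
    return x[:2],np.sqrt(x[2]+x[0]**2+x[1]**2)
# table check
print('table',np.median(P[300:320,290:330,2]),np.median(S[340:380,250:270,2]))
for n,(u,v,r) in dict(cup=(281,263,24),red=(235,322,25),tin=(396,234,22),stamp=(375,185,14),glue=(195,239,12),pens=(157,262,28)).items():
    for nm,Q,in (('top',P),):
        q=Q[v-r:v+r,u-r:u+r].reshape(-1,3); z=q[:,2]; zt=np.percentile(z,97)
        k=q[(z>zt-.008)&(z<zt+.01)]
        (c,R,a)=cv2.minAreaRect((k[:,:2]*1000).astype(np.float32))
        ce,rad=cv2.minEnclosingCircle((k[:,:2]*1000).astype(np.float32))
        print(n,'ztop',zt.round(4),'rect',np.round(c,1),np.round(R,1),round(a,1),'circ',np.round(ce,1),round(rad,1))
# cupboard top
q=P[130:230,205:370].reshape(-1,3);k=q[(abs(q[:,2]-.1)<.006)]
k=k[:,:2].astype(np.float32)*1000
r=cv2.minAreaRect(k);print('cab',r,cv2.boxPoints(r).round(1))
t=cv2.imread('pics/top0.png')
cv2.imwrite('pics/crop1.png',cv2.resize(t[130:350,140:420],None,fx=2.7,fy=2.7))
q=S[170:265,295:440].reshape(-1,3);
k=q[(q[:,2]>.02)&(q[:,2]<.09)&(q[:,0]>.3)]
print(len(k));np.save('front.npy',k)
k=q[(abs(q[:,2]-.1)<.006)&(q[:,0]>.3)][:,:2].astype(np.float32)*1000
r=cv2.minAreaRect(k);print('cab side',r,cv2.boxPoints(r).round(1))
E
```

```text
table 0.0002835584957143324 0.000491185672266429
cup ztop 0.0882 rect [458.5   9.4] [86.4 85.7] 64.8 circ [458.3   9.7] 43.9
red ztop 0.0883 rect [325.3 110.8] [85.6 85.9] 1.4 circ [324.5 111.4] 44.0
tin ztop 0.0743 rect [ 530.1 -254.5] [72.7 73.3] 42.9 circ [ 530.1 -254.1] 37.9
stamp ztop 0.0635 rect [ 654.1 -212. ] [23.  22.6] 64.4 circ [ 654.5 -212.8] 13.1
glue ztop 0.0962 rect [510.7 204.2] [23.1 24.1] 1.8 circ [511.2 204.7] 13.4
pens ztop 0.1031 rect [465.5 297.2] [76.7 56.2] 87.2 circ [457.9 298. ] 41.8
cab ((647.0188598632812, -7.76458740234375), (138.959716796875, 300.7128601074219), 13.437408447265625) [[ 544.5  122.3]
 [ 614.4 -170.2]
 [ 749.5 -137.9]
 [ 679.7  154.6]]
4544
cab side ((646.67236328125, -6.8548126220703125), (141.6151123046875, 301.6766662597656), 13.048978805541992) [[ 543.6  124.1]
 [ 611.8 -169.8]
 [ 749.7 -137.8]
 [ 681.6  156.1]]
```

View pics/crop1.png

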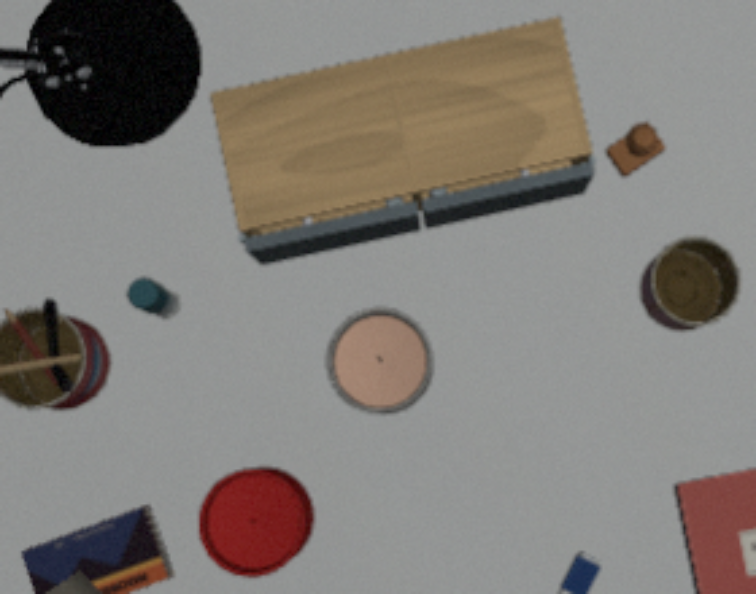

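The crop shows the grey cup with the candle at crop (380,360), standing before the left door (crop 330,230), with the red cup separate at (256,520). The choice is confirmed. Next I fit the front plane.

```bash
python3 - <<'E'
from h import *
k=np.load('front.npy')*1000
ex=np.array([.9726,.2325]);ey=np.array([-.2325,.9726])
for it in range(3):
    a=k[:,:2]@ex;b=k[:,:2]@ey
    m0=np.median(a[(b>-130)&(b<110)]) if it==0 else m
    s=(abs(a-m0)<6)&(b>-190)&(b<130)
    p=np.polyfit(b[s],a[s],1); m=np.polyval(p,b[s].mean())
    th=np.arctan2(ex[1],ex[0])-np.arctan(p[0]); ex=np.array([np.cos(th),np.sin(th)]);ey=np.array([-ex[1],ex[0]])
a=k[:,:2]@ex;b=k[:,:2]@ey;s=abs(a-np.median(a[s]))<3
print('yaw',np.degrees(th),'face',a[s].mean(),a[s].std(),s.sum(),'b range',np.percentile(b[s],[.5,99.5]))
# roof edges in this frame, top cam
P=np.load('top0.npy')[130:230,205:370].reshape(-1,3)*1000
q=P[abs(P[:,2]-100)<4]; A=q[:,:2]@ex;B=q[:,:2]@ey
print('roof a',np.percentile(A,[1,99]),'b',np.percentile(B,[.5,99.5]))
b0=np.percentile(B,[.5,99.5]).mean(); O=(a[s].mean()+12)*ex+b0*ey
print('O',O,'hinge',O+148*ey,'edge',O-12*ex+23*ey, 'ex',ex)
E
```

```text
yaw 13.370167586183475 face 559.9837269886108 1.1794942670645472 2523 b range [-303.43630624  -11.28272188]
roof a [561.55135026 694.86500465] b [-305.42220673   -8.60399377]
O [592.78884028 -20.49117933] hinge [558.56511705 123.49748956] edge [575.79553176  -0.88945834] ex [0.97289641 0.23124137]
```

Call:
servo_tool([
  [[20,-50,0],[0,0,-10],50],
  [[30,-55,0],[0,0,-10],50],
  [[40,-45,0],[0,0,-10],50],
  [[40,-50,0],[0,0,-10],50],
  [[40,-60,0],[0,0,-10],50],
  [[40,-60,0],[0,0,-10],50],
  [[40,-60,0],[0,0,-10],50],
  [[19,-90,0],[0,0,-0.7],50],
  [[0,0,0],[0,0,0],50],
  [[0,0,0],[0,0,0],50],
])

```text
time_s: 1.35
eef_pos: [0.435, 0.1273, 0.2095]
tool_rot: [-2.221, -2.22, 0.0]
contact_force: [0.1, -0.5, 0.3]
opening: 0.0503
grip_force: 0.0
```

Call:
servo_tool([
  [[23,-42,0],[0,0,0],50],
  [[0,0,-50],[0,0,0],50],
  [[0,0,-50],[0,0,0],50],
  [[0,0,-50],[0,0,0],50],
  [[0,0,-31],[0,0,0],50],
  [[0,0,0],[0,0,0],50],
])

```text
time_s: 2.1
eef_pos: [0.4557, 0.0869, 0.0269]
tool_rot: [-2.214, -2.223, 0.006]
contact_force: [-0.3, 0.2, 0.1]
opening: 0.0499
grip_force: 0.0
```

Call:
servo_tool([
  [[2,-12,0],[0,0,0],50],
  [[1,-10,0],[0,0,0],50],
  [[0,-6,0],[0,0,0],50],
  [[0,-6,0],[0,0,0],50],
  [[0,-8,0],[0,0,0],50],
  [[0,-8,0],[0,0,0],50],
  [[0,-8,0],[0,0,0],50],
  [[0,-8,0],[0,0,0],50],
  [[0,-8,0],[0,0,0],50],
  [[0,-8,0],[0,0,0],50],
])

```text
time_s: 3.35
eef_pos: [0.4623, 0.0037, 0.0301]
tool_rot: [2.222, 2.22, 0.006]
contact_force: [0.6, 5.6, 5.0]
opening: 0.05
grip_force: 3.8
```

Call:
servo_tool([
  [[0,-8,0],[0,0,0],50],
  [[0,-8,0],[0,0,0],50],
  [[0,-8,0],[0,0,0],50],
  [[0,-8,0],[0,0,0],50],
  [[0,-8,0],[0,0,0],50],
  [[0,-8,0],[0,0,0],50],
  [[0,-8,0],[0,0,0],50],
  [[0,-8,0],[0,0,0],50],
  [[0,-6,0],[0,0,0],50],
  [[0,-3,0],[0,0,0],50],
  [[0,0,0],[0,0,0],50],
])

```text
time_s: 4.72
eef_pos: [0.4618, -0.0695, 0.0298]
tool_rot: [2.222, 2.22, 0.004]
contact_force: [1.0, 5.8, 3.9]
opening: 0.0503
grip_force: 3.3
```

Call:
servo_tool([
  [[0,10,0],[0,0,0],50],
  [[0,25,0],[0,0,0],50],
  [[0,10,40],[0,0,0],50],
  [[0,10,60],[0,0,0],10],
  [[0,0,40],[0,0,0],0],
  [[0,0,0],[0,0,0],0],
])

```text
time_s: 5.48
eef_pos: [0.4638, -0.0153, 0.1723]
tool_rot: [2.214, 2.218, 0.007]
contact_force: [0.6, 0.4, -0.6]
opening: 0.0002
grip_force: 0.0
```

```bash
python3 - <<'E'
from h import *
s=eyes.snapshot('side');save(s['color'],'side1.png')
t=eyes.snapshot('top');save(t['color'],'top1.png')
P=cloud(t).reshape(-1,3)*1000
k=P[(abs(P[:,2]-88)<5)&(P[:,0]>380)&(P[:,0]<530)&(P[:,1]<-40)&(P[:,1]>-190)]
print(len(k),cv2.minEnclosingCircle(k[:,:2].astype(np.float32)),k[:,2].mean(),k[:,2].std())
k=P[(abs(P[:,2]-74)<6)&(P[:,0]>480)&(P[:,0]<600)&(P[:,1]<-200)&(P[:,1]>-310)]
print('tin',cv2.minEnclosingCircle(k[:,:2].astype(np.float32)))
print(telemetry.sense()['eef_pos'])
E
```

```text
140 ((460.3399353027344, -117.1832504272461), 43.63431930541992) 87.09888128584552 2.0960643068549607
tin ((530.06298828125, -254.8137664794922), 37.84367370605469)
[ 0.46095579 -0.01490496  0.16870166]
```

View pics/side1.png

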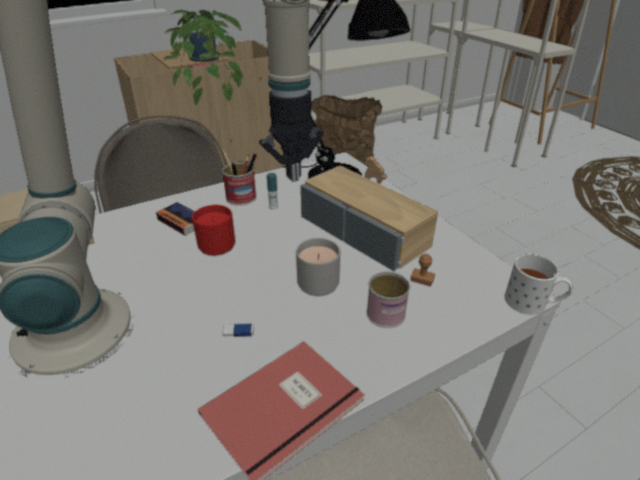

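The side view shows the cup upright at (318,268), measured at (460,-117) mm, which is 258 mm from the hinge and clear of the swing. The tin is unmoved. Next is the press.

Call:
servo_tool([
  [[40,3,0],[0,0,6.7],0],
  [[41,3,0],[0,0,6.7],0],
  [[0,0,-40],[0,0,0],0],
  [[0,0,-40],[0,0,0],0],
  [[0,0,-35],[0,0,0],0],
  [[0,0,0],[0,0,0],0],
  [[0,0,0],[0,0,0],0],
])

```text
time_s: 6.45
eef_pos: [0.5425, -0.0091, 0.0539]
tool_rot: [-1.946, -2.466, 0.0]
contact_force: [0.2, -0.6, 0.0]
opening: -0.0003
grip_force: 0.0
```

```bash
python3 -c "
from h import *
s=telemetry.sense();p=s['eef_pos'][:2]*1000;ex=np.array([.9729,.2312]);ey=np.array([-.2312,.9729]);d=p-[592.8,-20.5]
print(s['eef_pos'],d@ex,d@ey,s['tool_rot'],s['contact_force'])"
```

```text
[ 0.54254637 -0.00905342  0.05389539] -46.24531128535289 22.755017530071466 [-1.94589741e+00 -2.46625563e+00  2.59681810e-04] [ 0.16992987 -0.61187836  0.00659138]
```

Call:
servo_tool([
  [[7,1.7,0],[0,0,0],0],
  [[5,1.2,0],[0,0,0],0],
  [[2,0.5,0],[0,0,0],0],
  [[2,0.5,0],[0,0,0],0],
  [[1,0.2,0],[0,0,0],0],
  [[0,0,0],[0,0,0],0],
])

```text
time_s: 7.2
eef_pos: [0.5593, -0.0048, 0.0538]
tool_rot: [-1.946, -2.466, 0.0]
contact_force: [-0.4, -0.1, 0.6]
opening: 0.0001
grip_force: 0.0
```

Call:
servo_tool([
  [[1,0.2,0],[0,0,0],0],
  [[1,0.2,0],[0,0,0],0],
  [[0,0,0],[0,0,0],0],
])

```text
time_s: 7.58
eef_pos: [0.5615, -0.0044, 0.0538]
tool_rot: [1.946, 2.466, 0.0]
contact_force: [-0.7, -0.6, 0.4]
opening: 0.0
grip_force: 0.0
```

Call:
servo_tool([
  [[1,0.2,0],[0,0,0],0],
  [[1,0.2,0],[0,0,0],0],
  [[0,0,0],[0,0,0],0],
])

```text
time_s: 7.95
eef_pos: [0.5631, -0.0041, 0.0538]
tool_rot: [-1.945, -2.466, 0.001]
contact_force: [-1.2, -0.8, 0.4]
opening: -0.0003
grip_force: 0.5
```

Call:
servo_tool([
  [[1,0.2,0],[0,0,0],0],
  [[1,0.2,0],[0,0,0],0],
  [[0,0,0],[0,0,0],0],
])

```text
time_s: 8.32
eef_pos: [0.5649, -0.0038, 0.0538]
tool_rot: [-1.945, -2.466, 0.001]
contact_force: [-3.1, -1.9, 2.0]
opening: 0.0001
grip_force: 1.7
```

Call:
servo_tool([
  [[1,0.2,0],[0,0,0],0],
  [[0,0,0],[0,0,0],0],
])

```text
time_s: 8.57
eef_pos: [0.5664, -0.0036, 0.0538]
tool_rot: [1.946, 2.466, -0.0]
contact_force: [-3.4, -1.8, 0.5]
opening: -0.0001
grip_force: 1.7
```

Call:
servo_tool([
  [[1,0.2,0],[0,0,0],0],
  [[0,0,0],[0,0,0],0],
])

```text
time_s: 8.82
eef_pos: [0.5675, -0.0033, 0.0538]
tool_rot: [1.946, 2.466, 0.0]
contact_force: [-2.6, -1.9, 2.0]
opening: -0.0001
grip_force: 1.7
```

Call:
servo_tool([
  [[-10,-2.4,0],[0,0,0],0],
  [[-20,-3,0],[0,0,0],0],
  [[-25,-2,0],[0,0,0],0],
  [[-25,0,0],[0,0,0],0],
  [[-20,0,0],[0,0,0],0],
  [[-20,0,30],[0,0,0],0],
  [[0,0,50],[0,0,0],0],
  [[-30,0,30],[0,0,0],0],
  [[-30,0,0],[0,0,0],0],
  [[0,0,0],[0,0,0],0],
])

```text
time_s: 10.07
eef_pos: [0.386, -0.01, 0.1643]
tool_rot: [1.946, 2.465, 0.003]
contact_force: [0.4, -0.7, -1.1]
opening: 0.0002
grip_force: 0.0
```

```bash
cat > door.py <<'E'
from h import *
import sys
ex=np.array([.9729,.2312]);ey=np.array([-.2312,.9729]);O=np.array([592.8,-20.5]);H=O+148*ey
def door(n):
    for cam in ('top','side'):
        t=eyes.snapshot(cam);save(t['color'],cam+n+'.png')
        P=cloud(t).reshape(-1,3)*1000
        d=P[:,:2]-O; x=d@ex;y=d@ey
        zr=(85,100) if cam=='top' else (30,93)
        k=(P[:,2]>zr[0])&(P[:,2]<zr[1])&(x<-16)&(x>-165)&(y>-5)&(y<175)
        if k.sum()<10: print(cam,'none');continue
        pts=np.c_[x,y][k].astype(np.float32)
        l=cv2.fitLine(pts,cv2.DIST_HUBER,0,.01,.01).ravel()
        a=np.arctan2(l[0],l[1]); 
        i=np.argmax(np.hypot(pts[:,0],pts[:,1]-148)*(np.hypot(pts[:,0],pts[:,1]-148)<150))
        print(cam,k.sum(),'door angle rad',min([a,a+np.pi,a-np.pi],key=lambda q:abs(q-.8)),'line pt',l[2:], 'far pt',pts[i])
        for nm,zr,c,r in (('cup',(82,93),(460,-117),70),('tin',(66,82),(530,-254.5),60),('stamp',(55,70),(654,-212),30),('glue',(88,102),(511,204.5),30)):
            q=P[(P[:,2]>zr[0])&(P[:,2]<zr[1])&(np.hypot(P[:,0]-c[0],P[:,1]-c[1])<r)]
            if len(q)>4 and cam=='top': print(nm,np.round(cv2.minEnclosingCircle(q[:,:2].astype(np.float32))[0],1))
door(sys.argv[1])
s=telemetry.sense();print(s['time_s'],s['eef_pos'])
E
python3 door.py 2
```

```text
top 316 door angle rad 0.49154258 line pt [-46.5399   78.16646] far pt [-78.23114  23.6986 ]
cup [ 460.2 -117.2]
tin [ 530.  -253.7]
stamp [ 654.7 -212.7]
glue [511.1 205. ]
side 436 door angle rad 0.476634 line pt [-53.063644  74.26551 ] far pt [-79.705124  22.51971 ]
10.175 [ 0.38832055 -0.01048763  0.16414946]
```

View pics/top2.png

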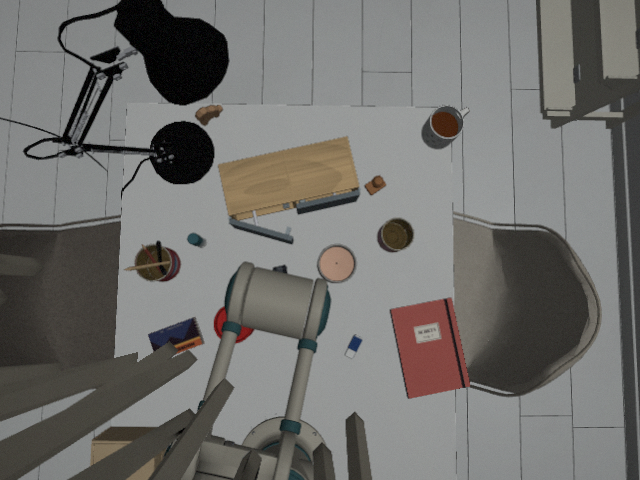

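The top view shows the left door ajar with its free edge at (293,240). The right door is shut, the cup is at (337,263) and the bystanders are unmoved. Now I move the fingers over and down behind the door.

Call:
servo_tool([
  [[55,7,0],[0,0,-9.3],0],
  [[55,7,0],[0,0,-9.3],0],
  [[54,6,0],[0,0,-9.4],0],
  [[0,0,0],[0,0,0],0],
  [[0,0,0],[0,0,0],0],
])

```text
time_s: 10.8
eef_pos: [0.5511, 0.0096, 0.1626]
tool_rot: [-2.482, -1.923, 0.003]
contact_force: [-1.0, -0.8, -0.9]
opening: -0.0001
grip_force: 0.0
```

```bash
cat > w.py <<'E'
from h import *
ex=np.array([.9729,.2312]);ey=np.array([-.2312,.9729]);O=np.array([592.8,-20.5])
s=telemetry.sense();p=s['eef_pos']*1000;d=p[:2]-O
print('now',p,'cab',d@ex,d@ey,s['contact_force'])
q=p[:2]
r=112
for th in [.49,.55,.65,.75,.85,.95,1.05,1.15,1.25,1.35,1.45,1.5,1.55,1.571]:
    off=22.5 if th==.49 else 14.0
    u=np.array([-np.sin(th),-np.cos(th)]);n=np.array([np.cos(th),-np.sin(th)])
    c=np.array([0,148])+r*u+off*n; W=O+c[0]*ex+c[1]*ey
    print(th,W.round(1),'d',(W-q).round(1)); q=W
E
python3 w.py
```

```text
now [551.14198078   9.58243896 162.61220044] cab -33.57402700813296 38.898538911391206 [-0.95131059 -0.82062448 -0.85216047]
0.49 [551.9   9.4] d [ 0.8 -0.1]
0.55 [537.   12.7] d [-14.9   3.3]
0.65 [526.1  15.4] d [-11.    2.7]
0.75 [515.4  19.2] d [-10.6   3.8]
0.85 [505.2  24. ] d [-10.2   4.8]
0.95 [495.6  29.8] d [-9.7  5.8]
1.05 [486.5  36.6] d [-9.   6.8]
1.15 [478.2  44.2] d [-8.3  7.6]
1.25 [470.7  52.7] d [-7.5  8.4]
1.35 [464.1  61.8] d [-6.6  9.1]
1.45 [458.4  71.5] d [-5.7  9.7]
1.5 [455.9  76.6] d [-2.5  5.1]
1.55 [453.7  81.8] d [-2.2  5.2]
1.571 [452.8  84. ] d [-0.9  2.2]
```

Call:
servo_tool([
  [[0,0,-40],[0,0,0],0],
  [[0,0,-30],[0,0,0],0],
  [[0,0,-20],[0,0,0],0],
  [[0,0,-18],[0,0,0],0],
  [[0,0,0],[0,0,0],0],
])

```text
time_s: 11.42
eef_pos: [0.549, 0.0095, 0.0549]
tool_rot: [-2.483, -1.921, 0.004]
contact_force: [-0.7, 0.0, 0.3]
opening: -0.0002
grip_force: 0.0
```

Call:
servo_tool([
  [[-6,1.6,0],[0,0,-2],0],
  [[-6,1.6,0],[0,0,-2],0],
  [[-5.5,1.4,0],[0,0,-2.9],0],
  [[-5.5,1.4,0],[0,0,-2.9],0],
  [[-5.3,1.9,0],[0,0,-2.9],0],
  [[-5.3,1.9,0],[0,0,-2.9],0],
  [[-5.1,2.4,0],[0,0,-2.9],0],
  [[-5.1,2.4,0],[0,0,-2.9],0],
  [[-4.9,2.9,0],[0,0,-2.9],0],
  [[-4.9,2.9,0],[0,0,-2.9],0],
])

```text
time_s: 12.68
eef_pos: [0.4978, 0.0297, 0.0567]
tool_rot: [2.867, 1.28, 0.002]
contact_force: [0.1, 0.0, 0.0]
opening: -0.0001
grip_force: 0.4
```

Call:
servo_tool([
  [[-4.5,3.4,0],[0,0,-2.9],0],
  [[-4.5,3.4,0],[0,0,-2.9],0],
  [[-4.1,3.8,0],[0,0,-2.9],0],
  [[-4.1,3.8,0],[0,0,-2.9],0],
  [[-3.8,4.2,0],[0,0,-2.9],0],
  [[-3.8,4.2,0],[0,0,-2.9],0],
  [[-3.3,4.5,0],[0,0,-2.9],0],
  [[-3.3,4.5,0],[0,0,-2.9],0],
  [[0,0,0],[0,0,0],0],
])

```text
time_s: 13.8
eef_pos: [0.4661, 0.0619, 0.0565]
tool_rot: [3.066, 0.682, 0.002]
contact_force: [0.6, -0.0, 0.6]
opening: -0.0002
grip_force: 0.0
```

```bash
python3 w.py|head -1; python3 door.py 3
```

```text
now [466.07058228  61.85209438  56.47659868] cab -104.25524627775694 109.42019399994892 [ 0.56936823 -0.00997833  0.63475718]
top 17 door angle rad 0.5422145 line pt [-140.95038   121.883156] far pt [-145.00517  121.82953]
cup [ 460.3 -117.3]
tin [ 529.8 -253.8]
stamp [ 654.5 -212.8]
glue [511.6 211.2]
side 812 door angle rad 1.3402698 line pt [-87.13716  127.627625] far pt [-146.08516   120.139084]
13.9 [0.46647731 0.06164004 0.05632517]
```

Call:
servo_tool([
  [[-2.8,4.8,0],[0,0,-2.9],0],
  [[-2.8,4.8,0],[0,0,-2.9],0],
  [[-2.5,4.6,0],[0,0,-2.9],0],
  [[-2,4,0],[0,0,-2.9],0],
  [[-1,2,0],[0,0,-1],0],
  [[-0.5,1,0],[0,0,0],0],
  [[0,0,0],[0,0,0],0],
])

```text
time_s: 14.78
eef_pos: [0.4548, 0.0828, 0.0558]
tool_rot: [3.123, 0.341, -0.0]
contact_force: [0.2, -0.2, 0.1]
opening: -0.0001
grip_force: 0.1
```

```bash
python3 w.py|head -1; python3 door.py 4
```

```text
now [454.80927934  82.75829989  55.84279646] cab -110.37785319929252 132.36345458473937 [ 0.21054951 -0.24065347  0.09777901]
top 23 door angle rad 1.5624715 line pt [-62.175972 153.28505 ] far pt [-147.08603  152.30354]
cup [ 460.4 -117.1]
tin [ 530.  -254.5]
stamp [ 654.4 -212.8]
side 1053 door angle rad 1.5457383 line pt [-83.25041 146.24272] far pt [-148.14215  143.7763 ]
14.875 [0.45476411 0.08271384 0.05578963]
```

View pics/side4.png

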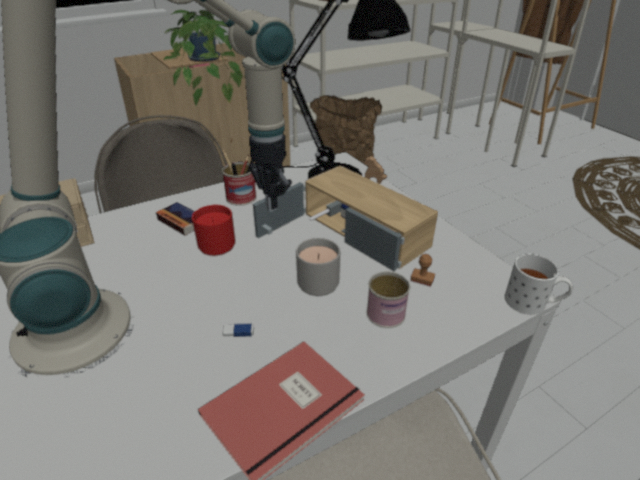

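The side view shows the left door nearly square at (280,207) with the fingers against its inner face. The right door is shut and the cup is upright. I withdraw and measure.

Call:
servo_tool([
  [[2,-8,0],[0,0,0],0],
  [[5,-20,0],[0,0,0],0],
  [[0,0,40],[0,0,0],0],
  [[0,0,60],[0,0,0],0],
  [[-50,0,30],[0,0,0],0],
  [[-60,0,0],[0,0,0],0],
  [[-30,0,0],[0,0,0],0],
  [[0,0,0],[0,0,0],0],
])

```text
time_s: 15.88
eef_pos: [0.3195, 0.0546, 0.1858]
tool_rot: [3.123, 0.341, -0.0]
contact_force: [0.3, 0.7, 1.1]
opening: 0.0002
grip_force: 0.0
```

```bash
python3 w.py|head -1; python3 door.py 5; python3 - <<'E'
import numpy as np
E
```

```text
now [319.53051659  54.59038813 185.84569197] cab -248.50298267421888 136.2353431744884 [0.33760281 0.67567514 1.05728165]
top 341 door angle rad 1.541567 line pt [-81.89355 150.93965] far pt [-147.15549  152.09518]
cup [ 460.3 -117.2]
tin [ 530.  -253.6]
stamp [ 654.6 -211.6]
glue [511. 205.]
side 1122 door angle rad 1.5473359 line pt [-84.589905 146.31294 ] far pt [-148.29257  151.18073]
15.975 [0.32274926 0.05449089 0.18620865]
```

View pics/top5.png

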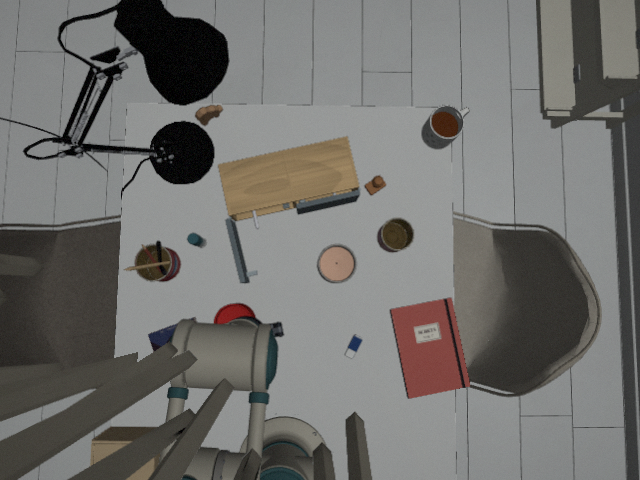

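The top view shows the left door standing square (232,220 to 241,282), measured at about 1.545 rad. The cup, the bystanders and the right door are all in place, and the arm is clear.

```bash
python3 -c "
from bench import workorder
print(workorder.hand_in())"
```

```text
the job is handed in; nothing more can be done
None
```

The job is handed in at 16 of the 66 s allowed; the hand-in gave no verdict. The cup was slid clear, still upright, and the left door was pressed, sprung and pushed open to about 1.545 rad (1.5° short of square). The right door is shut, and the tin, stamp and glue stick did not move.

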